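Sort the salvaged parts on the repair mat

ROBOT

A 7-joint arm with a two-finger parallel gripper is mounted at the origin on the work surface. World frame = base frame: x ahead of the robot, y to its left, z up, the work surface at z = 0. Lengths are in m, angles in rad, forces in N, time in s.
With the tool pointing down it reaches from about 0.35 to 0.9 m from the base axis. Payload 7.2 kg.
Tool frame: the origin (TCP) lies between the finger pads; the fingertips stand 11 mm ahead of it and the grasp point (between the pads) lies 8 mm behind it; z points along the fingers, y is the line along which they close (so a half turn about z gives the same grasp; the last joint's range is limited). The gripper opens to 85 mm and grips with 20 to 120 N. Pads are 22 mm wide; open, the fingers measure 114 mm over their backs; the gripper's body (76 mm by 85 mm) begins 54 mm behind the grasp point. The pads swing forward as they close: fully open they stand 13 mm farther back than shut.
Start: joints at [-1.4, 0.411, -0.013, 1.596, 0.006, 1.134, -0.082], TCP at [0.148, 0.607, 0.217] pointing down, gripper open.
Joint ranges: [-2.95, 2.95], [-0.29, 1.99], [-1.47, 1.44], [0.14, 2.54], [-1.03, 4.17], [0.13, 1.85], [-2.86, 2.86]. Speed limits (rad/s): [2.39, 2.39, 3.01, 3.01, 3.14, 3.14, 3.14].

INTERFACE

Orientations are given as [roll, pitch, yaw] about the fixed x, y, z axes, in that order (R = Rz(yaw) Ry(pitch) Rx(roll)).
In Python, from cell import readout, vision, manip, finder gives the robot as it stands. The module is installed in compiled form; this text tells all that it offers.
- The arm moves only by the tool arm_command, never from a script. Its argument "deltas" is a list of rows, each a list of 5 numbers: the shift along the tool's x, y, z in mm, then the turn about the tool's z in rad, then the opening in per cent of the stroke, from 0 (shut) to 100 (fully open). A call has 1 to 5 rows; each row is the pose to reach, as a shift and turn from the pose commanded when the call began, along the tool's axes at that moment; what a row does not reach only later rows make up. A row lasts 1/8 s, in which the tool goes at most 62.5 mm and 10.7 degrees, less where a joint would pass 70% of its speed; a pose out of reach is approached as far as the arm can. A call with a gripper value outside its range is refused whole. The fingers move at their own pace and stop on an object; "grip_force" is the grip in N (left out, the last holds). Time passes only in rows, so rows that repeat a pose let the fingers close. It gives the time, the measured TCP pose, the force, the opening and the grip force at its end, in the units of the state.
- readout.get_obs(): the state, without advancing time (a new reading comes with each control period).
- vision.camera(name): name is "scene" or "side" or "wrist"; returns the picture (480x640x3 uint8, red, green, blue); there is no depth.
- vision.calibration(name): a dict with "fx", "fy", "cx", "cy" (pixels), "world_from_camera" (4x4, takes a point from camera to world coordinates); the wrist camera has in their place "mount" (4x4, takes a point from camera to tool coordinates, whose origin is the TCP and whose axes are the flange's). Camera axes: x right, y up, looking along -z (the intrinsics and any distortion apply to the point x, -y, -z); pixel columns grow to the right and rows downward; lengths in m; the calibration is good to about 2 mm. A picture is of the moment at which its call begins: read the wrist's pose just before it. calibration takes no time and is no camera call.
- manip.job_done(): hands the job in; it is judged then, once.
Trained networks look in the newest picture that a camera, given by its name, has taken for a name from the list of things; names that differ only in an ending like _2 or _b are one class to them, and where a whole thing is asked for, a point or a joint stands for the part that bears it (a point fixed in the world has none). Each returns a list of dicts, best first, with "score" (0 to 1); they miss things now and then, are a little off and sometimes report something else, mostly with a low value. They report only what shows in the picture. A call takes as long as a camera call. They do not tell look-alikes from the thing itself.
- finder.spot_in(camera, target): "point" ([column, row] in pixels, amid what is visible of it).
- finder.tip_of(camera, target): "point" ([column, row] in pixels: a listed point, or the origin of a listed thing).
The state is a dict: "time": time; "qpos": joint angles; "qvel": joint speeds; "tau": joint torques, N m; "ee_pos": TCP position; "tcp_rot": TCP orientation; "wrist_force": force on the tool from outside, world axes, zero at the start; "ft_torque": the same for the moment, N m; "opening": opening from 0.0 (shut) to 1.0 (fully open); "grasp_force": force on a finger pad.
Only numpy, scipy, OpenCV 4.12 (cv2) and the standard library are available. Lean on these libraries where they do the work, as an engineer would, in place of code of your own. Each camera call takes 0.05 s, during which the arm holds its last target. There are 200 camera calls.

TASK

Sort the five salvaged parts into the coloured trays: both capacitors into the yellow tray (the small one must first come out of the ring core it is standing in), the ring core and the transformer side by side in the red tray, and the heat sink in the white tray. Set each part down flat on the tray floor the same way up as it stands now, and let go of it. Do not knock the capacitors over, and leave the circuit board and the flux jar where they are.

Things in the scene. Friction and masses are not known exactly. Their poses are not given: they have to be found in the camera images.
- big_cap: large electrolytic capacitor standing upright on the mat: black cylinder with a silver top and a grey stripe down one side, diameter 25 mm, height 45 mm, 30 g. Origin at the centre of its underside, z up along its axis. Grip it across the diameter anywhere on its height. The blue mat's top is 3 mm above the table, and all parts start on it.
- small_cap: small electrolytic capacitor: green cylinder with a silver top and a grey stripe, diameter 18 mm, height 40 mm, 15 g. Origin at the centre of its underside, z up along its axis. At the start it stands on the mat inside the hole of the ring core, its top 24 mm above the ring, about 5 mm clear all round: lift it straight up out of the ring.
- ring_core: ferrite ring core lying flat on the mat: dark grey ring, outer diameter 48 mm, hole 28 mm, height 16 mm, 60 g. Origin at the centre of its underside (on the axis of the hole), z up along its axis. Grip it across the outside.
- transformer: small transformer: dark grey ferrite core with copper winding and an orange band, on a dark foot. 36 mm along its x, 28.5 mm along its y, 30 mm high, 70 g. Origin at the centre of its underside, z up. The narrow grip is across its y (the flat copper sides of the winding, 28 mm apart, 4 to 27 mm above its underside); the core's end faces, 36 mm apart and only 12 mm wide, lie across x.
- heat_sink: finned aluminium heat sink, bright bare metal: 40 mm along its x, 26 mm along its y, 32 mm high, 40 g; a centre web along x with six upright cross fins. Origin at the centre of its underside, z up. Can be gripped across x on its flat end fins (40 mm) or across y on the fin edges (26 mm).
- yellow_tray: yellow sorting tray, fixed to the bench and does not move: open box 100 x 130 mm (its x by y), 18 mm high over all, walls and floor 4 mm thick (inside 92 x 122 mm, floor 4 mm above its origin). Origin at the centre of its underside, z up. Stands on the mat about 0.6 m in front of the robot; the three trays swap places and are turned up to 15 degrees.
- red_tray: red sorting tray, fixed to the bench and does not move: open box 100 x 130 mm (its x by y), 18 mm high over all, walls and floor 4 mm thick (inside 92 x 122 mm, floor 4 mm above its origin). Origin at the centre of its underside, z up. Stands on the mat about 0.6 m in front of the robot; the three trays swap places and are turned up to 15 degrees.
- white_tray: white sorting tray, fixed to the bench and does not move: open box 100 x 130 mm (its x by y), 18 mm high over all, walls and floor 4 mm thick (inside 92 x 122 mm, floor 4 mm above its origin). Origin at the centre of its underside, z up. Stands on the mat about 0.6 m in front of the robot; the three trays swap places and are turned up to 15 degrees.
- board: small green circuit board lying on four short brass feet among the parts, loose, 70 x 48 mm (its x by y), tallest component 14 mm above the mat. Origin at the centre of its underside. To be left where it is.
- flux_jar: small amber glass jar with a white lid standing among the parts, loose, diameter 42 mm, 36 mm high. Origin at the centre of its underside. To be left where it is.
Mind the look-alikes: they are no part of the job. What is shaped like the transformer but green is not meant.

How it is judged:
At the end, for the whole second after the job is handed in: Both capacitors are in the yellow tray, the ring core and the transformer in the red tray and the heat sink in the white tray, each wholly inside the walls with its underside within 4 mm of the tray floor, upright within 0.15 rad (about 9 degrees) and at rest (x of big_cap in the frame of yellow_tray between -0.037 and 0.037 m and y of big_cap in the frame of yellow_tray between -0.052 and 0.052 m and z of big_cap in the frame of yellow_tray between 0 and 0.008 m and angle between each of big_cap, small_cap, ring_core, transformer, heat_sink's own z axis and vertical below 0.15 rad and linear speed of each of big_cap, small_cap, ring_core, transformer, heat_sink below 0.02 m/s and angular speed of each of big_cap, small_cap, ring_core, transformer, heat_sink below 0.3 rad/s and x of small_cap in the frame of yellow_tray between -0.04 and 0.04 m and y of small_cap in the frame of yellow_tray between -0.055 and 0.055 m and z of small_cap in the frame of yellow_tray between 0 and 0.008 m and x of ring_core in the frame of red_tray between -0.026 and 0.026 m and y of ring_core in the frame of red_tray between -0.041 and 0.041 m and z of ring_core in the frame of red_tray between 0 and 0.008 m and x of transformer in the frame of red_tray between -0.034 and 0.034 m and y of transformer in the frame of red_tray between -0.049 and 0.049 m and z of transformer in the frame of red_tray between 0 and 0.008 m and x of heat_sink in the frame of white_tray between -0.034 and 0.034 m and y of heat_sink in the frame of white_tray between -0.049 and 0.049 m and z of heat_sink in the frame of white_tray between 0 and 0.008 m); the robot touches nothing.
It fails at once if the large capacitor is knocked over (angle between big_cap's own z axis and vertical above 1 rad).
It fails at once if the small capacitor is knocked over (angle between small_cap's own z axis and vertical above 1 rad).
It fails at once if the circuit board is pushed away from its place (more than 15 mm) (distance of board from where it was at the start of the episode above 0.015 m).
It fails at once if the flux jar is pushed away from its place (more than 15 mm) (distance of flux_jar from where it was at the start of the episode above 0.015 m).
It also fails if it takes over 112 s, if anything falls off the work surface, if the arm or the gripper's body presses on something with over 40 N, if the wrist force passes 120 N, or if a joint passes its speed limit or range.

## Working session

There is one attempt and no reset: what is moved stays moved. The work goes in short steps, Python scripts to look and compute and a tool call to move; the robot and the scene stay as the last step left them, time stands still between calls to the robot, and variables do not carry over. Pictures are saved under pics/ and viewed, at most 14 in all, crops included, and the job is handed in when it is done.

Besides the shell and the picture viewer there is one more tool, called after "Emit:" in YAML: its name, and indented under it one key for each argument. arm_command: Moves the arm, as the interface text tells. Its arguments: {"type":"object","properties":{"deltas":{"type":"array","items":{"type":"array","items":{"type":"number"}}},"grip_force":{"type":"number"}},"required":["deltas"]}

```bash
mkdir -p pics
cat > h.py <<'E'
import numpy as np, cv2
from cell import readout, vision, manip, finder
def snap(n,f):
    im=vision.camera(n); cv2.imwrite('pics/'+f,im[:,:,::-1]); return im
def ray(n,px,obs=None):
    c=vision.calibration(n)
    if n=='wrist':
        from scipy.spatial.transform import Rotation as R
        o=obs or readout.get_obs(); T=np.eye(4); T[:3,:3]=rot(o); T[:3,3]=o['ee_pos']; W=T@np.array(c['mount'])
    else: W=np.array(c['world_from_camera'])
    d=np.array([(px[0]-c['cx'])/c['fx'],-(px[1]-c['cy'])/c['fy'],-1.])
    return W[:3,3],W[:3,:3]@d
def rot(o):
    from scipy.spatial.transform import Rotation as R
    return R.from_euler('xyz',o['tcp_rot']).as_matrix()
def at(n,px,z,obs=None):
    p,d=ray(n,px,obs); return p+d*(z-p[2])/d[2]
E
python3 - <<'E'
from h import *
print(readout.get_obs())
for n in ['scene','side','wrist']:
    print(n,{k:np.round(v,3).tolist() if not isinstance(v,str) else v for k,v in vision.calibration(n).items()})
snap('scene','s1.png')
for t in ['big_cap','small_cap','ring_core','transformer','heat_sink','yellow_tray','red_tray','white_tray','board','flux_jar']:
    r=finder.tip_of('scene',t)[:3]
    for x in r: print(t,round(x['score'],2),np.round(x['point']),at('scene',x['point'],.003).round(3))
snap('side','d1.png')
E
```

```text
{'time': 0.0, 'qpos': array([-1.40020411,  0.41191176, -0.01269687,  1.5970722 ,  0.00558475,
        1.13426372, -0.08220685]), 'qvel': array([-0.00094937,  0.00155466, -0.00090086, -0.00124881,  0.00109588,
       -0.00102318, -0.00109371]), 'tau': array([ 4.05234050e-04, -6.00634933e+01,  6.82206117e-01, -2.99421394e+01,
        1.37352964e-02,  1.03111099e-02, -1.27898238e-05]), 'ee_pos': array([0.14775358, 0.60674713, 0.21653423]), 'tcp_rot': array([-3.13997658e+00,  1.07029835e-04,  2.90279810e+00]), 'wrist_force': array([-0.64411878,  0.02452397,  0.05909261]), 'ft_torque': array([-0.01941399, -0.00794559, -0.0203957 ]), 'grasp_force': 0.0, 'opening': 1.0017224003878773}
scene {'fx': 534.15, 'fy': 534.15, 'cx': 321.293, 'cy': 239.952, 'world_from_camera': [[-0.324, -0.781, 0.533, 0.931], [0.946, -0.259, 0.195, 0.166], [-0.014, 0.568, 0.823, 0.796], [0.0, 0.0, 0.0, 1.0]]}
side {'fx': 539.555, 'fy': 539.555, 'cx': 324.859, 'cy': 234.341, 'world_from_camera': [[0.66, 0.472, -0.584, -0.086], [-0.751, 0.402, -0.524, -0.491], [-0.013, 0.785, 0.62, 0.604], [0.0, 0.0, 0.0, 1.0]]}
wris
[... 161 characters left out ...]
], [0.0, 0.0, 0.0, 1.0]]}
big_cap 0.7 [437. 291.] [0.454 0.197 0.003]
big_cap 0.69 [359. 272.] [0.46  0.062 0.003]
small_cap 0.62 [166. 212.] [ 0.449 -0.319  0.003]
ring_core 0.7 [164. 213.] [ 0.451 -0.323  0.003]
transformer 0.85 [230. 228.] [ 0.445 -0.191  0.003]
transformer 0.69 [249. 165.] [ 0.291 -0.219  0.003]
heat_sink 0.93 [296. 258.] [ 0.467 -0.053  0.003]
yellow_tray 0.72 [169. 309.] [ 0.629 -0.217  0.003]
yellow_tray 0.56 [302. 339.] [0.608 0.011 0.003]
red_tray 0.88 [170. 310.] [ 0.631 -0.215  0.003]
white_tray 0.94 [412. 372.] [0.606 0.19  0.003]
board 0.87 [510. 313.] [0.458 0.319 0.003]
board 0.59 [158. 211.] [ 0.452 -0.335  0.003]
flux_jar 0.92 [359. 270.] [0.457 0.06  0.003]
```

View pics/s1.png

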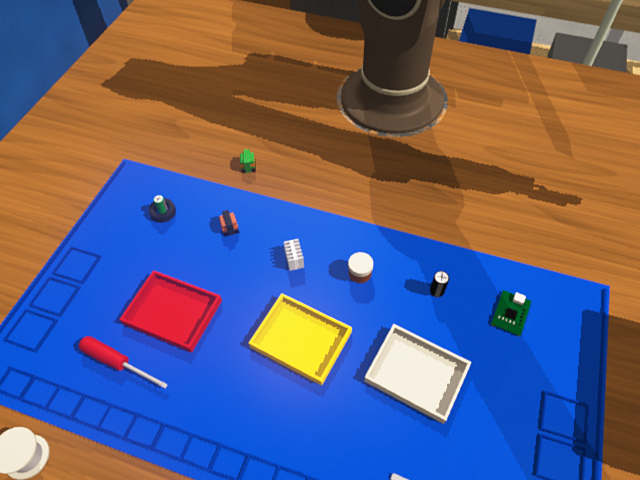

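View pics/d1.png

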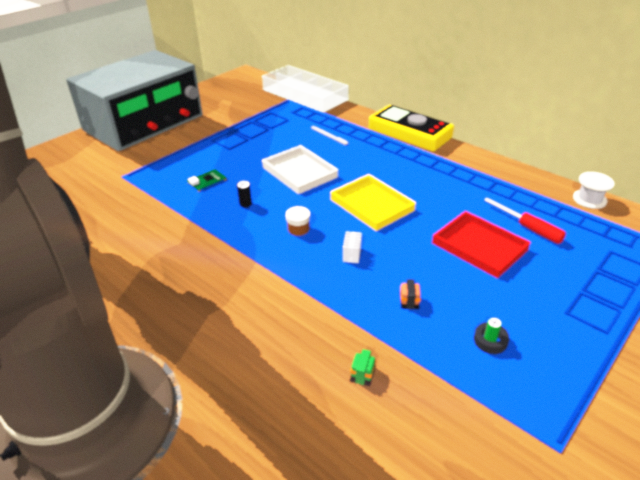

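Scene view: red tray ≈(170,310), yellow ≈(300,338), white ≈(417,372). The parts run in a row: ring and small cap (162,209), transformer (230,222), heat sink (293,254), jar (360,267), big cap (439,284) and board (511,313). The green decoy is at (248,160). The side view agrees, so I'll fit silhouettes in both views.

```bash
cat > fit.py <<'E'
from h import *
from scipy.optimize import minimize
def cyl(r,z0,z1,n=32):
    a=np.arange(n)*2*np.pi/n
    return np.vstack([np.c_[r*np.cos(a),r*np.sin(a),np.full(n,z)] for z in(z0,z1)])
def box(x,y,z1): return np.array([[i*x/2,j*y/2,k] for i in(-1,1) for j in(-1,1) for k in(0,z1)])
M={'big_cap':[cyl(.0125,0,.045)],'ring':[cyl(.024,0,.016),cyl(.009,.016,.040)],
 'transformer':[box(.036,.012,.03),box(.024,.0285,.027)],'heat_sink':[box(.04,.026,.032)],
 'flux_jar':[cyl(.021,0,.036)]}
for t in('red','yellow','white'): M[t]=[box(.1,.13,.018)]
def proj(n,P):
    c=vision.calibration(n); W=np.linalg.inv(np.array(c['world_from_camera']))
    q=P@W[:3,:3].T+W[:3,3]
    return np.c_[c['cx']+c['fx']*q[:,0]/-q[:,2], c['cy']+c['fy']*q[:,1]/q[:,2]]
def render(n,m,p,K):
    im=np.zeros((480*K,640*K),np.uint8); c,s=np.cos(p[2]),np.sin(p[2])
    for P in M[m]:
        Q=P@np.array([[c,s,0],[-s,c,0],[0,0,1]])+[p[0],p[1],.003]
        h=cv2.convexHull((((proj(n,Q)+.5)*K-.5)*16).astype(np.float32))
        cv2.fillConvexPoly(im,h.round().astype(np.int32),1,shift=4)
    return im
def masks(ims):
    out={}
    for n,im in ims.items():
        hsv=cv2.cvtColor(im,cv2.COLOR_RGB2HSV); blue=(abs(hsv[...,0].astype(int)-110)<14)&(hsv[...,1]>150)&(hsv[...,2]>45)
        out[n]=(~blue).astype(np.uint8)
    return out
K=3
def fit(mk,m,x,y,cams=('scene','side'),yaws=np.arange(0,np.pi,np.pi/8)):
    mm={}
    for n in cams:
        b=cv2.resize(mk[n],None,fx=K,fy=K,interpolation=cv2.INTER_LINEAR if 0 else cv2.INTER_NEAREST)
        _,L=cv2.connectedComponents(b)
        u=render(n,m,(x,y,0),K)*b; l=np.bincount(L[u>0]).argmax() if u.any() else -1
        mm[n]=(L==l).astype(np.uint8)
    def cost(p):
        t=0
        for n in cams:
            r=render(n,m,p,K); t+=1-(r&mm[n]).sum()/max(1,(r|mm[n]).sum())
        return t
    best=None
    r=minimize(lambda q:cost((q[0],q[1],yaws[0])),[x,y],method='Nelder-Mead',options=dict(initial_simplex=[[x,y],[x+.01,y],[x,y+.01]],maxfev=50))
    x,y=r.x
    c=sorted((cost((x,y,a)),a) for a in yaws)[:2]
    for _,a in c:
        r=minimize(cost,[x,y,a],method='Nelder-Mead',options=dict(initial_simplex=[[x,y,a],[x+.006,y,a],[x,y+.006,a],[x,y,a+.2]],maxfev=90))
        if best is None or r.fun<best.fun: best=r
    return best
E
cat > run1.py <<'E'
from fit import *
ims={n:cv2.imread(f'pics/{f}')[:,:,::-1] for n,f in(('scene','s1.png'),('side','d1.png'))}
ims={k:np.ascontiguousarray(v) for k,v in ims.items()}
mk=masks(ims)
for m,x,y in[('big_cap',.454,.197),('ring',.45,-.32),('transformer',.445,-.191),('heat_sink',.467,-.053),('flux_jar',.457,.06),('red',.631,-.215),('yellow',.608,.01),('white',.606,.19)]:
    ya=np.arange(0,np.pi,np.pi/8) if m in('transformer','heat_sink') else np.array([-.25,-.12,0,.12,.25])
    if m in('big_cap','ring','flux_jar'): ya=np.array([0.])
    for cams in(('scene','side'),('scene',),('side',)):
        r=fit(mk,m,x,y,cams,ya); print(m,cams,r.x.round(4),round(r.fun,3))
E
python3 run1.py
```

```text
big_cap ('scene', 'side') [0.4536 0.1966 0.0199] 0.459
big_cap ('scene',) [0.4536 0.1954 0.    ] 0.122
big_cap ('side',) [0.4561 0.2025 0.0183] 0.243
ring ('scene', 'side') [ 0.45   -0.3249  0.0005] 0.312
ring ('scene',) [ 4.495e-01 -3.262e-01 -3.000e-04] 0.152
ring ('side',) [ 0.4506 -0.324   0.1726] 0.151
transformer ('scene', 'side') [ 0.4423 -0.1923  0.6259] 0.276Traceback (most recent call last):
  File "run1.py", line 9, in <module>
    r=fit(mk,m,x,y,cams,ya); print(m,cams,r.x.round(4),round(r.fun,3))
  File "fit.py", line 46, in fit
    r=minimize(cost,[x,y,a],method='Nelder-Mead',options=dict(initial_simplex=[[x,y,a],[x+.006,y,a],[x,y+.006,a],[x,y,a+.2]],maxfev=90))
    res = _minimize_neldermead(fun, x0, args, callback, bounds=bounds,
                               **options)
    fxcc = func(xcc)
    fx = function(np.copy(x), *(wrapper_args + args))
  File "fit.py", line 39, in cost
    r=render(n,m,p,K); t+=1-(r&mm[n]).sum()/max(1,(r|mm[n]).sum())
  File "fit.py", line 19, in render
    h=cv2.convexHull((((proj(n,Q)+.5)*K-.5)*16).astype(np.float32))
                        ~~~~^^^^^
  File "fit.py", line 12, in proj
    c=vision.calibration(n); W=np.linalg.inv(np.array(c['world_from_camera']))
ValueError: time passes only in moves, steps and waits
```

```bash
sed -i "s/^def cyl/CAL={n:vision.calibration(n) for n in('scene','side')}\ndef cyl/; s/c=vision.calibration(n); W=np.linalg.inv/c=CAL[n]; W=np.linalg.inv/" fit.py; sed -i "s/(('scene','side'),('scene',),('side',))/(('scene','side'),('scene',))/" run1.py
time python3 run1.py; python3 -c "
from h import *;o=readout.get_obs();print(o['time'])"
```

```text
big_cap ('scene', 'side') [0.4536 0.1966 0.0199] 0.459
big_cap ('scene',) [0.4536 0.1954 0.    ] 0.122
ring ('scene', 'side') [ 0.45   -0.3249  0.0005] 0.312
ring ('scene',) [ 4.495e-01 -3.262e-01 -3.000e-04] 0.152
transformer ('scene', 'side') [ 0.4423 -0.1923  0.6259] 0.276
transformer ('scene',) [ 0.443  -0.1926  0.6344] 0.096
heat_sink ('scene', 'side') [ 0.4708 -0.0545  0.5809] 0.238
heat_sink ('scene',) [ 0.4716 -0.0549  0.5832] 0.053
flux_jar ('scene', 'side') [4.615e-01 6.330e-02 4.000e-04] 0.214
flux_jar ('scene',) [0.4614 0.0622 0.0073] 0.066
red ('scene', 'side') [ 0.6316 -0.2092 -0.0682] 0.078
red ('scene',) [ 0.6321 -0.2095 -0.062 ] 0.019
yellow ('scene', 'side') [ 0.6102  0.0088 -0.1633] 0.139
yellow ('scene',) [ 0.6113  0.0087 -0.1625] 0.05
white ('scene', 'side') [ 0.6069  0.1967 -0.1841] 0.107
white ('scene',) [ 0.6066  0.1965 -0.1854] 0.021
0.6
real	0m9.262s
user	0m9.737s
sys	0m0.235s
```

Emit:
arm_command:
  deltas:
    - [-40,-33,0,0,100]
    - [-79,-66,10,0,100]
    - [-118,-98,20,0,100]
    - [-158,-131,20,0,100]
    - [-197,-163,20,0,100]
  grip_force: 30

```text
time: 1.23
ee_pos: [0.3016, 0.4008, 0.1975]
tcp_rot: [3.141, 0.0, 2.903]
wrist_force: [0.4, 0.2, 0.3]
opening: 1.003
grasp_force: 0.0
```

Emit:
arm_command:
  deltas:
    - [-40,-33,0,0,100]
    - [-79,-66,10,0,100]
    - [-118,-98,20,0,100]
    - [-158,-131,20,0,100]
    - [-180,-163,20,0,100]

```text
time: 1.85
ee_pos: [0.4386, 0.1994, 0.1776]
tcp_rot: [3.141, 0.001, 2.901]
wrist_force: [-0.3, 0.7, -0.3]
opening: 0.999
grasp_force: 0.0
```

```bash
cat > d.py <<'E'
# usage: d.py x y z fingerangle(world angle of tool y, mod pi; or 'k')
import sys; from h import *
o=readout.get_obs(); R=rot(o); p=np.array(o['ee_pos']); a=sys.argv[1:]
t=np.array([float(v) for v in a[:3]]); fa=o['tcp_rot'][2]-np.pi/2
dt=0 if a[3]=='k' else (fa-float(a[3])+np.pi/2)%np.pi-np.pi/2
print('t',round(o['time'],2),'pos',p.round(4),'yaw',round(o['tcp_rot'][2],3),'q7',round(o['qpos'][6],2),'op',round(o['opening'],3),'gf',round(o['grasp_force'],1))
print('delta mm',(R.T@(t-p)*1000).round(1),'turn',round(dt,3),'or',round(dt-np.sign(dt)*np.pi,3))
E
python3 d.py .4536 .1966 .1 k
python3 - <<'E'
from h import *
o=readout.get_obs(); snap('wrist','w1.png')
c=vision.calibration('wrist'); T=np.eye(4);T[:3,:3]=rot(o);T[:3,3]=o['ee_pos'];W=np.linalg.inv(T@np.array(c['mount']))
for z in(.003,.048):
    q=W@np.array([.4536,.1966,z,1]); print(z,c['cx']+c['fx']*q[0]/-q[2],c['cy']+c['fy']*q[1]/q[2])
E
```

```text
t 1.85 pos [0.4386 0.1994 0.1776] yaw 2.901 q7 0.86 op 0.999 gf 0.0
delta mm [-15.2   0.8  77.6] turn 0 or 0.0
0.003 316.24958069793564 225.59045611319354
0.048 316.19342266375764 239.8726241171357
```

View pics/w1.png

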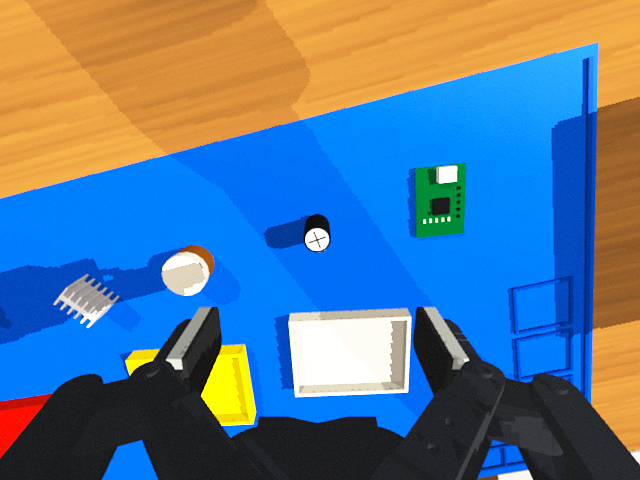

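The wrist view shows the big cap's top at (317,240), within 1 px of the predicted position, so the fitted poses are good to 1–2 mm. Descending and gripping.

Emit:
arm_command:
  deltas:
    - [-15,1,40,0,80]
    - [-15,1,90,0,65]
    - [-15,1,130,0,60]
    - [-15,1,146,0,60]
    - [-15,1,146,0,60]
  grip_force: 30

```text
time: 2.52
ee_pos: [0.4516, 0.1987, 0.0311]
tcp_rot: [-3.141, -0.001, 2.903]
wrist_force: [0.2, 0.2, 0.4]
opening: 0.599
grasp_force: 0.0
```

Emit:
arm_command:
  deltas:
    - [0,0,0,0,40]
    - [0,0,0,0,20]
    - [0,0,0,0,10]
    - [0,0,0,0,5]
    - [0,0,0,0,5]

```text
time: 3.15
ee_pos: [0.457, 0.2015, 0.0361]
tcp_rot: [3.133, 0.009, 2.902]
wrist_force: [-0.1, -0.3, 28.8]
opening: 0.056
grasp_force: 22.9
```

Emit:
arm_command:
  deltas:
    - [0,0,0,0,5]
    - [0,0,-5,0,5]
    - [0,0,-30,0,5]
    - [0,0,-70,0,5]
    - [0,0,-70,0,5]

```text
time: 3.78
ee_pos: [0.4539, 0.1998, 0.1048]
tcp_rot: [3.137, 0.004, 2.903]
wrist_force: [0.7, -0.5, -0.3]
opening: 0.051
grasp_force: 0.0
```

```bash
python3 - <<'E'
import numpy as np
T={'yellow':(.6107,.0088,-.163),'red':(.6318,-.2093,-.065),'white':(.6068,.1966,-.185)}
for n,t,x,y in[('big','yellow',0,.027),('small','yellow',0,-.03),('ring','red',0,-.012),('trafo','red',0,.037),('sink','white',0,0)]:
    X,Y,a=T[t]; print(n,round(X+x*np.cos(a)-y*np.sin(a),4),round(Y+x*np.sin(a)+y*np.cos(a),4))
E
python3 d.py .6151 .0354 .102 k
```

```text
big 0.6151 0.0354
small 0.6058 -0.0208
ring 0.631 -0.2213
trafo 0.6342 -0.1724
sink 0.6068 0.1966
t 3.77 pos [0.4539 0.1998 0.1048] yaw 2.903 q7 0.92 op 0.051 gf 0.0
delta mm [-195.5 -121.6    3.1] turn 0 or 0.0
```

The gripper closed empty with an upward force of 29 N, so I'll look.

Run:
```python
from h import *
a=snap('wrist','w2.png');
b=vision.camera('side'); b=cv2.resize(b[110:290,150:350],None,fx=3,fy=3)
cv2.imwrite('pics/w2b.png',np.hstack([cv2.resize(a,(0,0),fx=.3,fy=1)[:0] if 0 else b])[:,:,::-1])
```

```text
(no output)
```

View pics/w2.png

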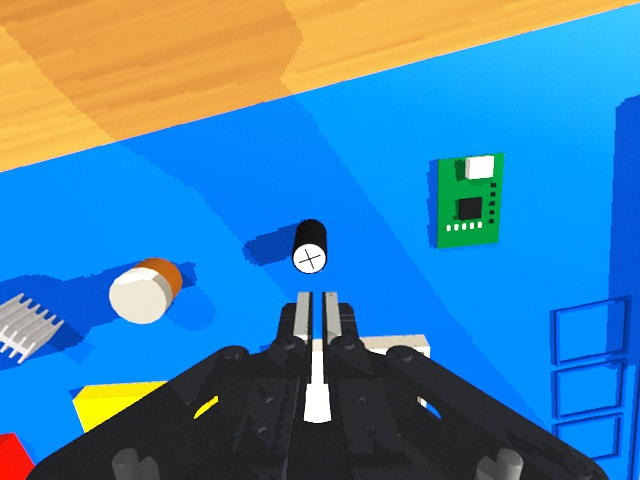

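View pics/w2b.png

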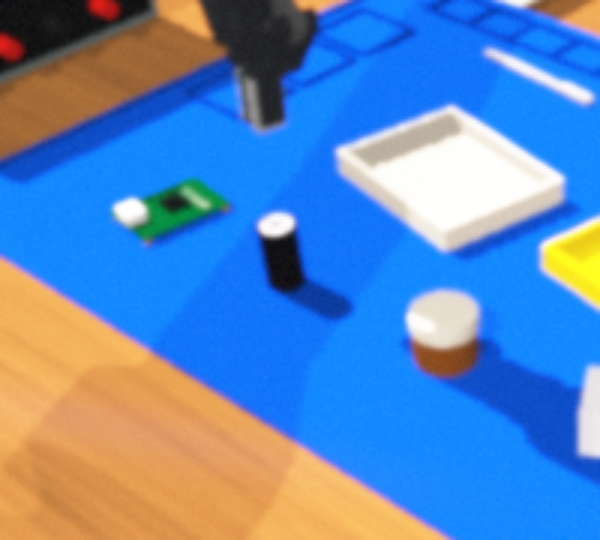

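Run:
```python
from fit import *
ims={n:vision.camera(n) for n in('scene','side')}; mk=masks(ims)
for c in(('scene','side'),('scene',),('side',)):
    r=fit(mk,'big_cap',.4536,.1966,c,np.array([0.])); print(c,r.x.round(4),round(r.fun,3))
o=readout.get_obs(); 
print('cap from wrist top',at('wrist',(310,261),.048,o))
c=vision.calibration('wrist'); m=np.array(c['mount']); print(m.round(4))
def pj(P):
    q=np.linalg.inv(m)@np.r_[P,1]; return c['cx']+c['fx']*q[0]/-q[2],c['cy']+c['fy']*q[1]/q[2]
for z in(-.03,-.008,0,.011): print(z,pj([0,0,z]))
R_=rot(o)
W=np.linalg.inv(np.array(CAL['scene']['world_from_camera']))
tip=o['ee_pos']+R_[:,2]*.011; print('tip scene',proj('scene',tip[None]),'side',proj('side',tip[None]))
cv2.imwrite('pics/sc2.png',cv2.resize(ims['scene'][200:330,360:520],None,fx=4,fy=4)[:,:,::-1])
```

```text
('scene', 'side') [0.4536 0.197  0.0126] 0.484
('scene',) [0.4536 0.1954 0.    ] 0.151
('side',) [0.4554 0.2025 0.    ] 0.258
cap from wrist top [0.45436558 0.19454674 0.048     ]
[[-1.000e-03  9.463e-01  3.232e-01  8.250e-02]
 [ 1.000e+00  1.200e-03 -3.000e-04  1.400e-03]
 [-7.000e-04  3.232e-01 -9.463e-01 -1.570e-01]
 [ 0.000e+00  0.000e+00  0.000e+00  1.000e+00]]
-0.03 (np.float64(313.74477110515846), np.float64(325.5549497255046))
-0.008 (np.float64(314.11650603400835), np.float64(300.5758512333031))
0 (np.float64(314.22978485620575), np.float64(292.9639680414135))
0.011 (np.float64(314.37045914596234), np.float64(283.511219143102))
tip scene [[447.97031614 262.14350918]] side [[239.85900499 165.16944859]]
```

View pics/sc2.png

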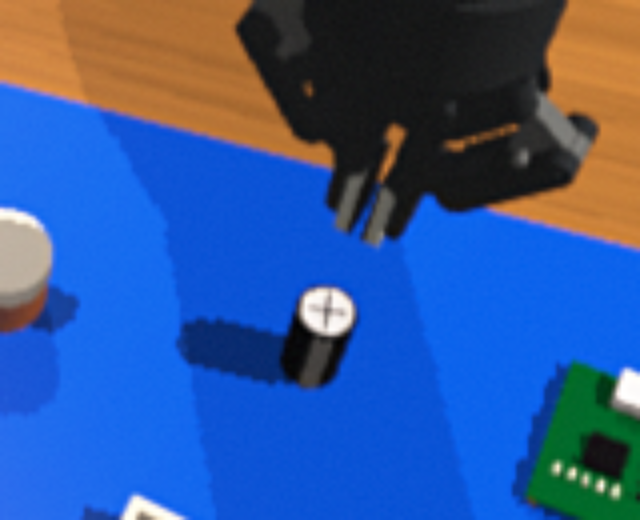

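The cap is unmoved at (.454,.195). In the wrist view the shut tips sit about 10 px lower than the tip offset in the text implies. That suggests the tips are farther back than stated and closed on top of the cap. I'll touch the bare mat gently to measure the tip offset.

Emit:
arm_command:
  deltas:
    - [41,-61,0,0,5]
    - [41,-61,40,0,5]
    - [41,-61,80,0,5]
    - [41,-61,85,0,5]
    - [41,-61,85,0,5]

```text
time: 4.6
ee_pos: [0.3975, 0.149, 0.0163]
tcp_rot: [-3.141, -0.001, 2.903]
wrist_force: [0.2, 0.2, 1.4]
opening: 0.05
grasp_force: 0.0
```

Emit:
arm_command:
  deltas:
    - [0,0,2,0,5]
    - [0,0,4,0,5]
    - [0,0,6,0,5]
    - [0,0,6,0,5]

```text
time: 5.1
ee_pos: [0.3976, 0.1492, 0.0105]
tcp_rot: [3.141, 0.0, 2.903]
wrist_force: [-0.0, -0.2, 0.0]
opening: 0.053
grasp_force: 0.0
```

Emit:
arm_command:
  deltas:
    - [0,0,2,0,5]
    - [0,0,4,0,5]
    - [0,0,4,0,5]

```text
time: 5.48
ee_pos: [0.3974, 0.1491, 0.0062]
tcp_rot: [-3.141, -0.0, 2.903]
wrist_force: [0.3, -0.1, -0.3]
opening: 0.054
grasp_force: 0.0
```

Emit:
arm_command:
  deltas:
    - [0,0,3,0,5]
    - [0,0,6,0,5]
    - [0,0,8,0,5]
    - [0,0,8,0,5]

```text
time: 5.98
ee_pos: [0.3975, 0.1491, -0.0018]
tcp_rot: [-3.141, -0.0, 2.903]
wrist_force: [0.1, 0.6, -0.1]
opening: 0.052
grasp_force: 0.0
```

Emit:
arm_command:
  deltas:
    - [0,0,2,0,5]
    - [0,0,4,0,5]
    - [0,0,4,0,5]

```text
time: 6.35
ee_pos: [0.3975, 0.1492, -0.0058]
tcp_rot: [-3.141, -0.0, 2.903]
wrist_force: [0.0, -0.8, -0.4]
opening: 0.049
grasp_force: 0.0
```

Emit:
arm_command:
  deltas:
    - [0,0,2,0,5]
    - [0,0,3,0,5]
    - [0,0,3,0,5]

```text
time: 6.72
ee_pos: [0.3976, 0.1492, -0.0087]
tcp_rot: [-3.142, -0.0, 2.903]
wrist_force: [0.5, -0.2, -0.4]
opening: 0.048
grasp_force: 0.0
```

Emit:
arm_command:
  deltas:
    - [0,0,1,0,5]
    - [0,0,2,0,5]
    - [0,0,2,0,5]

```text
time: 7.1
ee_pos: [0.3976, 0.1492, -0.0106]
tcp_rot: [3.142, 0.0, 2.903]
wrist_force: [0.1, -0.5, 0.9]
opening: 0.048
grasp_force: 0.4
```

Emit:
arm_command:
  deltas:
    - [0,0,1,0,5]
    - [0,0,2,0,5]
    - [0,0,2,0,5]

```text
time: 7.48
ee_pos: [0.3977, 0.1493, -0.0108]
tcp_rot: [3.14, -0.0, 2.902]
wrist_force: [-7.9, -2.7, 37.7]
opening: 0.051
grasp_force: 19.1
```

Emit:
arm_command:
  deltas:
    - [0,0,1,0,5]
    - [0,0,2,0,5]
    - [0,0,2,0,5]

```text
time: 7.85
ee_pos: [0.3977, 0.1494, -0.011]
tcp_rot: [3.139, -0.0, 2.902]
wrist_force: [-16.2, -7.3, 75.0]
opening: 0.049
grasp_force: 37.6
```

Contact came at TCP z = −10.7 mm, so the shut tips are really about 14 mm behind the reported TCP. I'll back off and check the sideways offset too, in the scene and wrist views.

Emit:
arm_command:
  deltas:
    - [0,0,-6,0,5]
    - [0,0,-8,0,5]
    - [0,0,-8,0,5]

```text
time: 8.22
ee_pos: [0.3975, 0.1492, -0.0068]
tcp_rot: [-3.141, -0.0, 2.903]
wrist_force: [0.5, -0.4, -0.0]
opening: 0.05
grasp_force: 0.0
```

Run:
```python
from fit import *
o=readout.get_obs(); print(o['ee_pos'])
ims={n:vision.camera(n) for n in('scene','side','wrist')}
p=np.array(o['ee_pos']); p[2]=p[2]+.0137
tiles=[]
for n in('scene','side'):
    u=proj(n,p[None])[0]; print(n,u)
    x,y=int(u[0]),int(u[1]); im=ims[n][y-35:y+35,x-45:x+45].copy()
    im=cv2.resize(im,(360,280),interpolation=cv2.INTER_CUBIC); cv2.circle(im,(int((u[0]-x+45.5)*4),int((u[1]-y+35.5)*4)),3,(255,0,0),-1); tiles.append(im)
w=ims['wrist'][230:370,220:400]; tiles2=cv2.resize(w,(360,280))
c=vision.calibration('wrist'); m=np.linalg.inv(np.array(c['mount']))
for X in(-.011,0,.011):
    q=m@np.array([X,0,-.0137,1]); u=(c['cx']+c['fx']*q[0]/-q[2],c['cy']+c['fy']*q[1]/q[2]); print(u)
    cv2.circle(tiles2,(int((u[0]-220)*2),int((u[1]-230)*2)),3,(255,0,0),-1)
cv2.imwrite('pics/t.png',np.vstack([np.hstack(tiles),np.hstack([tiles2,tiles2*0])])[:,:,::-1])
```

```text
[ 0.3975466   0.14920784 -0.00678996]
scene [417.51433797 255.25929502]
side [240.79466591 225.07488367]
(np.float64(314.11552240507774), np.float64(326.2924015226885))
(np.float64(314.03000574213354), np.float64(306.4331571542481))
(np.float64(313.94065818204524), np.float64(285.6842765451518))
```

View pics/t.png

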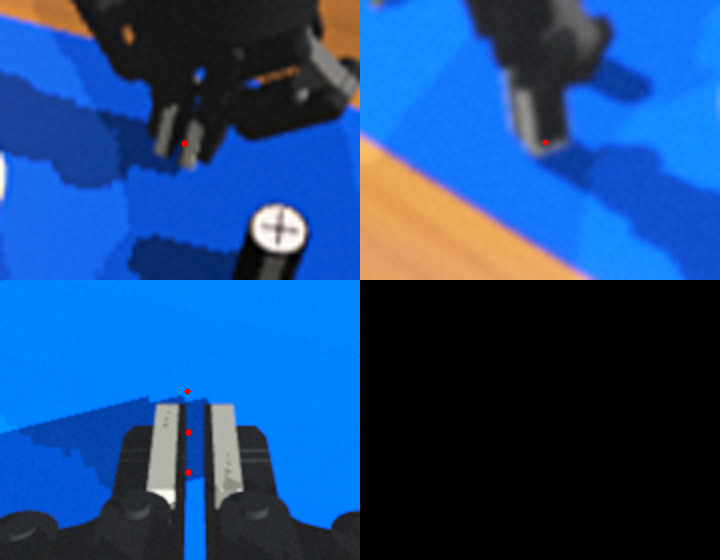

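Sideways the tips agree to about 1–2 mm. Only the depth differs: tips sit 14 mm behind the TCP when shut. Regripping the big cap with that offset.

Emit:
arm_command:
  deltas:
    - [0,0,-60,0,5]
    - [0,0,-100,0,30]
    - [-20,28,-106,0,60]
    - [-43,58,-106,0,60]
    - [-43,58,-106,0,60]

```text
time: 9.0
ee_pos: [0.4547, 0.1971, 0.0992]
tcp_rot: [3.141, 0.001, 2.904]
wrist_force: [-0.7, -0.8, -0.6]
opening: 0.599
grasp_force: 0.0
```

```bash
python3 d.py .4540 .1962 .006 k
```

```text
t 9.0 pos [0.4547 0.1971 0.0992] yaw 2.904 q7 0.94 op 0.599 gf 0.0
delta mm [ 0.5 -1.1 93.2] turn 0 or 0.0
```

Emit:
arm_command:
  deltas:
    - [0,-1,40,0,60]
    - [0,-1,80,0,60]
    - [0,-1,93,0,60]
    - [0,-1,93,0,40]
    - [0,-1,93,0,20]
  grip_force: 30

```text
time: 9.62
ee_pos: [0.4535, 0.1946, 0.0075]
tcp_rot: [3.141, 0.001, 2.903]
wrist_force: [-0.3, -0.5, -0.1]
opening: 0.284
grasp_force: 29.6
```

Emit:
arm_command:
  deltas:
    - [0,0,0,0,10]
    - [0,0,0,0,5]
    - [0,0,0,0,5]
    - [0,0,0,0,5]

```text
time: 10.12
ee_pos: [0.4534, 0.1947, 0.0072]
tcp_rot: [3.141, 0.001, 2.903]
wrist_force: [-1.3, -0.1, 6.0]
opening: 0.278
grasp_force: 30.1
```

Emit:
arm_command:
  deltas:
    - [0,0,-40,0,5]
    - [0,0,-80,0,5]
    - [-50,-30,-80,0,5]
    - [-100,-60,-80,0,5]
    - [-150,-90,-80,0,5]

```text
time: 10.75
ee_pos: [0.5785, 0.0706, 0.0869]
tcp_rot: [3.141, 0.001, 2.904]
wrist_force: [-0.1, 1.8, 0.5]
opening: 0.278
grasp_force: 29.6
```

Emit:
arm_command:
  deltas:
    - [-30,-17,0,0,5]
    - [-45,-27,0,0,5]
    - [-45,-27,0,0,5]

```text
time: 11.12
ee_pos: [0.6145, 0.034, 0.0861]
tcp_rot: [-3.141, -0.0, 2.901]
wrist_force: [-0.8, 0.1, -0.7]
opening: 0.281
grasp_force: 29.6
```

```bash
python3 d.py .6151 .0354 .0115 k
```

```text
t 11.12 pos [0.6145 0.034  0.0861] yaw 2.901 q7 1.36 op 0.281 gf 29.6
delta mm [-0.3  1.5 74.6] turn 0 or 0.0
```

Emit:
arm_command:
  deltas:
    - [0,1,40,0,5]
    - [0,1,65,0,5]
    - [0,1,75,0,5]
    - [0,1,75,0,5]
    - [0,1,75,0,5]

```text
time: 11.75
ee_pos: [0.6149, 0.0366, 0.0121]
tcp_rot: [3.141, 0.0, 2.904]
wrist_force: [-0.3, -0.1, -0.6]
opening: 0.276
grasp_force: 30.6
```

Emit:
arm_command:
  deltas:
    - [0,0,0,0,40]
    - [0,0,0,0,55]
    - [0,0,0,0,60]
    - [0,0,-40,0,60]
    - [0,0,-100,0,60]

```text
time: 12.38
ee_pos: [0.6134, 0.0354, 0.1107]
tcp_rot: [-3.14, -0.004, 2.903]
wrist_force: [0.2, 0.5, 0.1]
opening: 0.6
grasp_force: 0.0
```

```bash
python3 d.py .45 -.325 .11 k; python3 d.py .45 -.325 .11 1.0
python3 - <<'E'
from h import *
r=readout.get_obs(); print(r['qpos'].round(2))
a=snap('wrist','w3.png')
E
```

```text
t 12.38 pos [0.6134 0.0354 0.1107] yaw 2.903 q7 1.35 op 0.6 gf 0.0
delta mm [  73.5 -388.8    1.7] turn 0 or 0.0
t 12.38 pos [0.6134 0.0354 0.1107] yaw 2.903 q7 1.35 op 0.6 gf 0.0
delta mm [  73.5 -388.8    1.7] turn 0.332 or -2.81
[-0.34  0.51  0.28  1.74 -0.17  0.92  1.35]
```

View pics/w3.png

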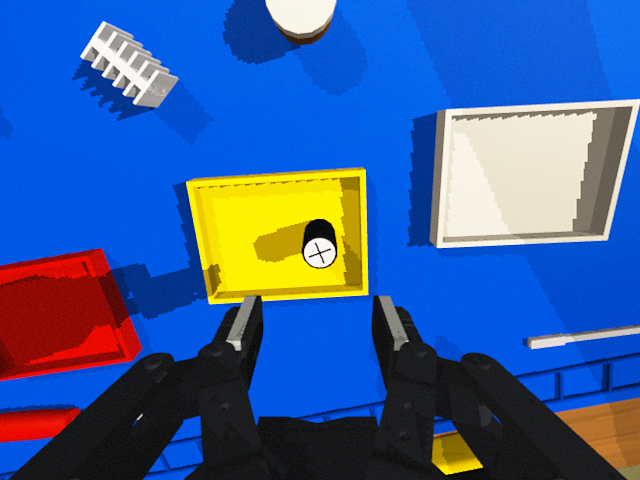

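The big cap stands in the yellow tray at (320,245). On to the small cap.

Emit:
arm_command:
  deltas:
    - [11,-58,0,0,60]
    - [22,-116,0,0,60]
    - [33,-174,0,0,60]
    - [42,-222,0,0,60]
    - [42,-222,0,0,60]

```text
time: 13.05
ee_pos: [0.5195, -0.1749, 0.1117]
tcp_rot: [-3.14, 0.0, 2.895]
wrist_force: [-0.9, -0.2, -0.7]
opening: 0.6
grasp_force: 0.0
```

Emit:
arm_command:
  deltas:
    - [11,-58,0,0,60]
    - [22,-116,0,0,60]
    - [31,-167,0,0,60]
    - [31,-167,0,0,60]

```text
time: 13.55
ee_pos: [0.45, -0.329, 0.1116]
tcp_rot: [-3.14, 0.0, 2.896]
wrist_force: [0.0, 0.7, 0.2]
opening: 0.596
grasp_force: 0.0
```

```bash
python3 d.py .45 -.325 .008 k;  python3 - <<'E'
from h import *
o=readout.get_obs(); im=vision.camera('wrist')
for t in('ring_core','small_cap'):
  for f in(finder.tip_of,finder.spot_in):
    for x in f('wrist',t)[:2]: print(t,round(x['score'],2),np.round(x['point']),at('wrist',x['point'],.003,o).round(4))
hsv=cv2.cvtColor(im,cv2.COLOR_RGB2HSV)
g=((abs(hsv[...,0].astype(int)-65)<22)&(hsv[...,1]>80)).astype(np.uint8)
s=((hsv[...,1]<60)&(hsv[...,2]>120)).astype(np.uint8)
for nm,k in(('g',g),('s',s)):
    n,_,st,ce=cv2.connectedComponentsWithStats(k)
    for i in range(1,n):
        if st[i,4]>150: print(nm,st[i],ce[i].round(1),at('wrist',ce[i],.043,o).round(4))
cv2.imwrite('pics/w4.png',im[:,:,::-1])
E
```

```text
t 13.55 pos [ 0.45   -0.329   0.1116] yaw 2.896 q7 2.05 op 0.596 gf 0.0
delta mm [  1.    4.1 103.6] turn 0 or 0.0
ring_core 0.8 [321. 228.] [ 0.4493 -0.3243  0.003 ]
ring_core 0.79 [318. 216.] [ 0.4389 -0.3244  0.003 ]
small_cap 0.91 [320. 228.] [ 0.449 -0.325  0.003]
small_cap 0.82 [318. 240.] [ 0.458  -0.3288  0.003 ]
g [309 218  26  39 399] [320.5 231.5] [ 0.4396 -0.3225  0.043 ]
s [311 234  22  21 352] [321.3 244.2] [ 0.4488 -0.3242  0.043 ]
s [226 296  30  55 676] [240.4 322.6] [ 0.4957 -0.3997  0.043 ]
s [378 296  31  55 668] [393.4 322.2] [ 0.5239 -0.2858  0.043 ]
```

Emit:
arm_command:
  deltas:
    - [1,4,40,0,60]
    - [1,4,80,0,50]
    - [1,4,103,0,45]
    - [1,4,103,0,45]
    - [1,4,103,0,20]

```text
time: 14.42
ee_pos: [0.4529, -0.3208, 0.0092]
tcp_rot: [-3.141, 0.001, 2.904]
wrist_force: [1.4, -0.3, 0.8]
opening: 0.252
grasp_force: 0.6
```

Emit:
arm_command:
  deltas:
    - [0,0,0,0,15]
    - [0,0,0,0,5]
    - [0,0,0,0,5]
    - [0,0,0,0,5]

```text
time: 14.92
ee_pos: [0.4528, -0.3213, 0.0093]
tcp_rot: [-3.141, 0.002, 2.903]
wrist_force: [0.8, 0.7, 6.5]
opening: 0.201
grasp_force: 29.0
```

Emit:
arm_command:
  deltas:
    - [0,0,-20,0,5]
    - [0,0,-45,0,5]
    - [0,0,-85,0,5]
    - [0,0,-90,0,5]
    - [0,0,-90,0,5]

```text
time: 15.55
ee_pos: [0.4519, -0.3208, 0.0984]
tcp_rot: [3.141, 0.0, 2.903]
wrist_force: [-0.1, 1.0, -0.7]
opening: 0.201
grasp_force: 28.8
```

```bash
python3 d.py .6058 -.0208 .10 k
```

```text
t 15.55 pos [ 0.4519 -0.3208  0.0984] yaw 2.903 q7 2.05 op 0.201 gf 28.8
delta mm [-78.6 327.9  -1.5] turn 0 or 0.0
```

Emit:
arm_command:
  deltas:
    - [-14,58,0,0,5]
    - [-28,116,0,0,5]
    - [-42,174,0,0,5]
    - [-50,208,0,0,5]
    - [-50,208,0,0,5]

```text
time: 16.18
ee_pos: [0.5501, -0.1266, 0.0966]
tcp_rot: [3.141, -0.003, 2.909]
wrist_force: [-0.3, -0.1, -0.6]
opening: 0.202
grasp_force: 28.8
```

Emit:
arm_command:
  deltas:
    - [-14,58,0,0,5]
    - [-29,116,0,0,5]
    - [-29,120,0,0,5]
    - [-29,120,0,0,5]

```text
time: 16.68
ee_pos: [0.6052, -0.022, 0.0972]
tcp_rot: [-3.14, -0.002, 2.903]
wrist_force: [-0.6, -0.7, -0.3]
opening: 0.195
grasp_force: 28.9
```

```bash
python3 d.py .6058 -.0208 .0138 k
```

```text
t 16.68 pos [ 0.6052 -0.022   0.0972] yaw 2.903 q7 1.46 op 0.195 gf 28.9
delta mm [-0.5  1.5 83.4] turn 0 or 0.0
```

Emit:
arm_command:
  deltas:
    - [0,0,40,0,5]
    - [0,0,70,0,5]
    - [0,0,83,0,5]
    - [0,0,83,0,5]
    - [0,0,83,0,5]

```text
time: 17.3
ee_pos: [0.6069, -0.0216, 0.0164]
tcp_rot: [3.141, 0.001, 2.902]
wrist_force: [0.5, 0.0, -0.1]
opening: 0.198
grasp_force: 29.2
```

Emit:
arm_command:
  deltas:
    - [0,0,0,0,30]
    - [0,0,0,0,40]
    - [0,0,0,0,40]
    - [0,0,-40,0,40]
    - [0,0,-95,0,40]

```text
time: 17.92
ee_pos: [0.605, -0.0208, 0.1101]
tcp_rot: [-3.14, -0.003, 2.903]
wrist_force: [1.3, 0.9, 0.7]
opening: 0.4
grasp_force: 0.0
```

```bash
python3 d.py .45 -.325 .10 k
python3 - <<'E'
from h import *
o=readout.get_obs(); im=snap('wrist','w5.png')
for t in('big_cap','small_cap'):
    for x in finder.tip_of('wrist',t)[:2]: print(t,round(x['score'],2),np.round(x['point']),at('wrist',x['point'],.007,o).round(4))
E
```

```text
t 17.93 pos [ 0.605  -0.0208  0.1101] yaw 2.903 q7 1.45 op 0.4 gf 0.0
delta mm [  78.7 -332.2   10.8] turn 0 or 0.0
big_cap 0.55 [389. 225.] [0.6127 0.0378 0.007 ]
small_cap 0.55 [319. 230.] [ 0.6035 -0.0176  0.007 ]
```

View pics/w5.png

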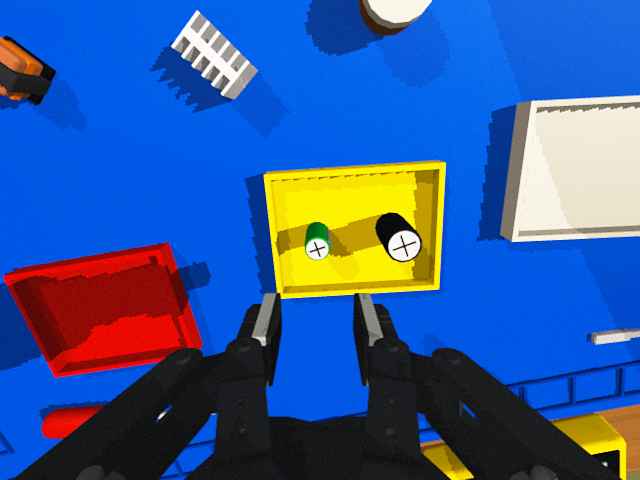

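Both capacitors stand upright in the yellow tray: green at (318,245), black at (403,240). Next is the ring core.

Emit:
arm_command:
  deltas:
    - [14,-58,0,0,60]
    - [28,-116,0,0,80]
    - [42,-174,0,0,85]
    - [50,-210,0,0,85]
    - [50,-210,0,0,85]

```text
time: 18.7
ee_pos: [0.5055, -0.2165, 0.1097]
tcp_rot: [-3.14, -0.002, 2.897]
wrist_force: [0.8, 0.9, 0.0]
opening: 0.847
grasp_force: 0.0
```

Emit:
arm_command:
  deltas:
    - [14,-58,5,0,85]
    - [28,-116,10,0,85]
    - [29,-122,10,0,85]
    - [29,-122,10,0,85]

```text
time: 19.2
ee_pos: [0.4512, -0.324, 0.0997]
tcp_rot: [3.141, -0.001, 2.903]
wrist_force: [0.4, 0.0, -0.0]
opening: 0.854
grasp_force: 0.0
```

```bash
python3 - <<'E'
from h import *
o=readout.get_obs(); im=vision.camera('wrist')
for f in(finder.tip_of,finder.spot_in):
    for x in f('wrist','ring_core')[:2]: print(round(x['score'],2),np.round(x['point']),at('wrist',x['point'],.003,o).round(4))
hsv=cv2.cvtColor(im,cv2.COLOR_RGB2HSV); k=(~((abs(hsv[...,0].astype(int)-110)<14)&(hsv[...,1]>150)&(hsv[...,2]>45))).astype(np.uint8)
n,_,st,ce=cv2.connectedComponentsWithStats(k)
for i in range(1,n):
    if st[i,4]>800 and st[i,3]<150:
        b=st[i]; c=(b[0]+b[2]/2,b[1]+b[3]/2); print(b,at('wrist',c,.011,o).round(4))
E
python3 d.py .45 -.325 -.010 k
```

```text
0.95 [314. 234.] [ 0.4503 -0.3242  0.003 ]
0.56 [309. 250.] [ 0.4618 -0.3318  0.003 ]
[ 456  156   73   60 2753] [ 0.4429 -0.189   0.011 ]
[ 283  206   63   63 2301] [ 0.4504 -0.3241  0.011 ]
t 19.35 pos [ 0.4522 -0.3228  0.1001] yaw 2.906 q7 2.06 op 0.849 gf 0.0
delta mm [  1.7  -2.8 110.1] turn 0 or 0.0
```

Emit:
arm_command:
  deltas:
    - [1,-1,50,0,80]
    - [1,-1,90,0,80]
    - [1,-1,107,0,80]
    - [1,-1,110,0,80]
    - [1,-1,110,0,65]
  grip_force: 40

```text
time: 19.98
ee_pos: [0.4507, -0.3259, -0.0086]
tcp_rot: [-3.141, 0.001, 2.903]
wrist_force: [-0.4, -0.9, 0.7]
opening: 0.65
grasp_force: 0.0
```

Emit:
arm_command:
  deltas:
    - [0,0,0,0,45]
    - [0,0,0,0,35]
    - [0,0,0,0,30]
    - [0,0,0,0,30]
    - [0,0,0,0,30]

```text
time: 20.6
ee_pos: [0.4508, -0.3261, -0.0078]
tcp_rot: [-3.141, 0.003, 2.903]
wrist_force: [-0.5, 0.4, 6.6]
opening: 0.539
grasp_force: 40.6
```

Emit:
arm_command:
  deltas:
    - [0,0,-30,0,30]
    - [0,0,-80,0,30]
    - [-44,42,-90,0,30]
    - [-88,84,-90,0,30]
    - [-88,84,-90,0,30]

```text
time: 21.22
ee_pos: [0.5604, -0.26, 0.0815]
tcp_rot: [3.139, 0.004, 2.911]
wrist_force: [-1.2, -0.6, -0.7]
opening: 0.539
grasp_force: 41.5
```

Emit:
arm_command:
  deltas:
    - [-40,38,0,0,30]
    - [-62,61,0,0,30]
    - [-62,61,0,0,30]

```text
time: 21.6
ee_pos: [0.6317, -0.2179, 0.0807]
tcp_rot: [3.141, 0.001, 2.907]
wrist_force: [0.2, -0.1, -0.4]
opening: 0.538
grasp_force: 41.5
```

```bash
python3 d.py .631 -.2213 -.003 1.506
```

```text
t 21.6 pos [ 0.6317 -0.2179  0.0807] yaw 2.907 q7 1.8 op 0.538 gf 41.5
delta mm [-0.1 -3.6 83.7] turn -0.17 or 2.971
```

Emit:
arm_command:
  deltas:
    - [0,-3,30,-0.17,30]
    - [0,-3,65,-0.17,30]
    - [0,-3,80,-0.17,30]
    - [0,-3,84,-0.17,30]
    - [0,-3,84,-0.17,30]

```text
time: 22.22
ee_pos: [0.6294, -0.2239, -0.0026]
tcp_rot: [-3.141, 0.001, 3.072]
wrist_force: [1.3, 0.4, -0.1]
opening: 0.536
grasp_force: 41.5
```

Emit:
arm_command:
  deltas:
    - [0,0,0,0,60]
    - [0,0,0,0,66]
    - [0,0,0,0,66]
    - [0,0,-40,0,66]
    - [0,0,-100,0,66]

```text
time: 22.85
ee_pos: [0.6277, -0.2225, 0.0956]
tcp_rot: [3.141, -0.004, 3.073]
wrist_force: [1.0, -0.3, 0.9]
opening: 0.657
grasp_force: 0.0
```

```bash
python3 d.py .4426 -.1905 .11 2.2
python3 - <<'E'
from h import *
o=readout.get_obs(); im=vision.camera('wrist')
for x in finder.tip_of('wrist','ring_core')[:2]: print(round(x['score'],2),np.round(x['point']),at('wrist',x['point'],.007,o).round(4))
E
```

```text
t 22.85 pos [ 0.6277 -0.2225  0.0956] yaw 3.073 q7 1.94 op 0.657 gf 0.0
delta mm [187.   19.2 -13.6] turn -0.698 or 2.444
0.57 [318. 240.] [ 0.6292 -0.2204  0.007 ]
0.46 [626. 194.] [0.6097 0.007  0.007 ]
```

Emit:
arm_command:
  deltas:
    - [45,5,-10,0.18,70]
    - [90,10,-14,0.36,80]
    - [135,14,-14,0.54,80]
    - [187,19,-14,0.72,80]
    - [187,19,-14,0.9,80]

```text
time: 23.58
ee_pos: [0.4397, -0.1906, 0.1102]
tcp_rot: [-3.141, -0.003, 2.165]
wrist_force: [1.5, -1.0, -0.2]
opening: 0.802
grasp_force: 0.0
```

Emit:
arm_command:
  deltas:
    - [0,0,0,0.18,80]
    - [0,0,0,0.36,80]
    - [0,0,0,0.54,80]
    - [0,0,0,0.72,80]
    - [0,0,0,0.9,80]

```text
time: 24.2
ee_pos: [0.4441, -0.1913, 0.1106]
tcp_rot: [3.141, -0.0, 1.267]
wrist_force: [0.3, -0.1, -0.2]
opening: 0.8
grasp_force: 0.0
```

Emit:
arm_command:
  deltas:
    - [0,0,0,0.18,80]
    - [0,0,0,0.36,80]
    - [0,0,0,0.54,80]
    - [0,0,0,0.64,80]
    - [0,0,0,0.64,80]

```text
time: 24.82
ee_pos: [0.444, -0.1913, 0.1104]
tcp_rot: [3.141, 0.0, 0.634]
wrist_force: [-0.5, -0.0, 0.8]
opening: 0.798
grasp_force: 0.0
```

```bash
python3 d.py .4426 -.1922 .0 2.2
python3 - <<'E'
from h import *
o=readout.get_obs(); im=snap('wrist','w6.png')
for x in finder.tip_of('wrist','transformer')[:2]: print(round(x['score'],2),np.round(x['point']),at('wrist',x['point'],.003,o).round(4))
hsv=cv2.cvtColor(im,cv2.COLOR_RGB2HSV); k=(~((abs(hsv[...,0].astype(int)-110)<14)&(hsv[...,1]>150)&(hsv[...,2]>45))).astype(np.uint8)
E
```

```text
t 24.82 pos [ 0.444  -0.1913  0.1104] yaw 0.634 q7 -0.12 op 0.798 gf 0.0
delta mm [-1.700e+00 -1.000e-01  1.104e+02] turn 0.005 or -3.137
0.86 [244. 373.] [ 0.2916 -0.2167  0.003 ]
0.85 [316. 236.] [ 0.4417 -0.1913  0.003 ]
```

View pics/w6.png

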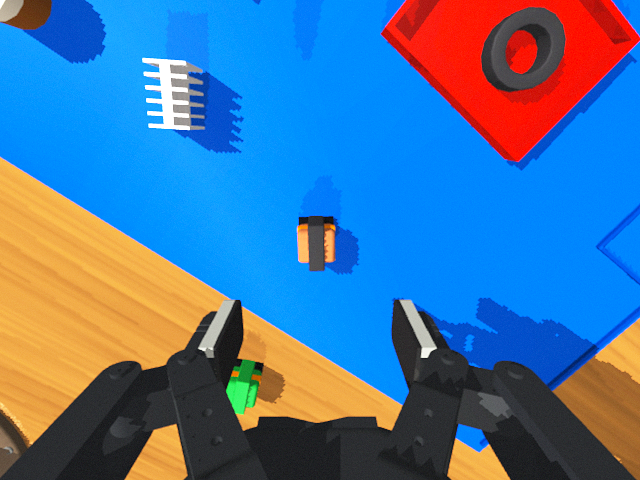

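Transformer at (316,243): its core is aligned with tool x and the copper sides face the fingers. The ring lies flat in the red tray at (523,48). Gripping.

Emit:
arm_command:
  deltas:
    - [-2,0,50,0,70]
    - [-2,0,90,0,65]
    - [-2,0,112,0,60]
    - [-2,0,116,0,60]
    - [-2,0,116,0,40]

```text
time: 25.55
ee_pos: [0.4425, -0.1928, -0.0051]
tcp_rot: [3.141, -0.0, 0.633]
wrist_force: [0.2, 0.1, 0.4]
opening: 0.412
grasp_force: 0.0
```

Emit:
arm_command:
  deltas:
    - [0,0,0,0,25]
    - [0,0,0,0,15]
    - [0,0,0,0,10]
    - [0,0,0,0,10]
    - [0,0,0,0,10]

```text
time: 26.18
ee_pos: [0.443, -0.1927, -0.0046]
tcp_rot: [3.14, -0.001, 0.633]
wrist_force: [-0.4, 0.7, 8.2]
opening: 0.317
grasp_force: 40.5
```

Emit:
arm_command:
  deltas:
    - [0,0,-30,0,10]
    - [0,0,-70,0,10]
    - [0,0,-100,0,10]
    - [0,0,-100,0,10]

```text
time: 26.68
ee_pos: [0.4437, -0.1926, 0.0963]
tcp_rot: [3.139, -0.003, 0.634]
wrist_force: [1.2, -0.4, -1.3]
opening: 0.32
grasp_force: 39.7
```

```bash
python3 d.py .6342 -.1724 .09 -.065
```

```text
t 26.68 pos [ 0.4437 -0.1926  0.0963] yaw 0.634 q7 -0.09 op 0.32 gf 39.7
delta mm [165.5  96.4   7.1] turn -0.872 or 2.269
```

Emit:
arm_command:
  deltas:
    - [40,24,0,-0.17,10]
    - [80,47,0,-0.34,10]
    - [120,70,0,-0.52,10]
    - [165,96,0,-0.7,10]
    - [165,96,0,-0.87,10]

```text
time: 27.3
ee_pos: [0.6351, -0.17, 0.0923]
tcp_rot: [3.142, -0.001, 1.513]
wrist_force: [-1.8, -0.8, -1.4]
opening: 0.317
grasp_force: 39.8
```

```bash
python3 d.py .6342 -.1724 .0005 -.065
```

```text
t 27.3 pos [ 0.6351 -0.17    0.0923] yaw 1.513 q7 0.5 op 0.317 gf 39.8
delta mm [-2.5 -0.7 91.8] turn 0.007 or -3.135
```

Emit:
arm_command:
  deltas:
    - [-1,0,40,0,10]
    - [-1,0,70,0,10]
    - [-1,0,88,0,10]
    - [-1,0,92,0,10]
    - [-1,0,92,0,10]

```text
time: 27.92
ee_pos: [0.6323, -0.1735, 0.0028]
tcp_rot: [3.141, 0.0, 1.503]
wrist_force: [0.6, -0.6, -1.2]
opening: 0.316
grasp_force: 39.8
```

Emit:
arm_command:
  deltas:
    - [0,0,0,0,40]
    - [0,0,0,0,50]
    - [0,0,0,0,50]
    - [0,0,-40,0,50]
    - [0,0,-100,0,50]

```text
time: 28.55
ee_pos: [0.6308, -0.1728, 0.102]
tcp_rot: [-3.138, -0.0, 1.503]
wrist_force: [1.4, -0.0, -0.2]
opening: 0.499
grasp_force: 0.0
```

```bash
python3 d.py .471 -.0545 .11 .58
```

```text
t 28.55 pos [ 0.6308 -0.1728  0.102 ] yaw 1.503 q7 0.49 op 0.499 gf 0.0
delta mm [ 107.2 -167.4   -7.4] turn -0.648 or 2.494
```

Emit:
arm_command:
  deltas:
    - [27,-42,-7,-0.16,70]
    - [54,-84,-7,-0.32,80]
    - [81,-126,-7,-0.48,80]
    - [107,-167,-7,-0.65,80]
    - [107,-167,-7,-0.65,80]

```text
time: 29.18
ee_pos: [0.47, -0.053, 0.1096]
tcp_rot: [3.141, -0.003, 2.157]
wrist_force: [0.2, 0.7, 0.7]
opening: 0.806
grasp_force: 0.0
```

```bash
python3 d.py .471 -.0545 -.005 .58
python3 - <<'E'
from h import *
o=readout.get_obs(); im=snap('wrist','w7.png')
for x in finder.tip_of('wrist','heat_sink')[:2]: print(round(x['score'],2),np.round(x['point']),at('wrist',x['point'],.003,o).round(4))
E
```

```text
t 29.18 pos [ 0.47   -0.053   0.1096] yaw 2.157 q7 0.83 op 0.806 gf 0.0
delta mm [ -2.2  -0.  114.5] turn 0.006 or -3.135
0.63 [316. 236.] [ 0.4715 -0.0544  0.003 ]
```

View pics/w7.png

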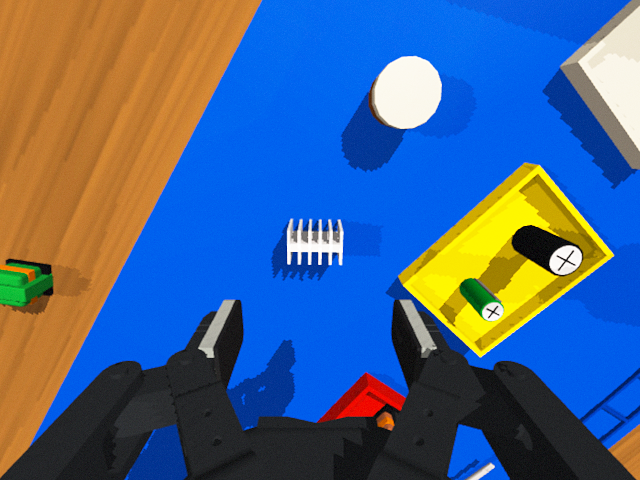

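The heat sink is at (315,242) with its end fins facing the fingers. Gripping.

Emit:
arm_command:
  deltas:
    - [-2,0,50,0,70]
    - [-2,0,90,0,66]
    - [-2,0,112,0,66]
    - [-2,0,115,0,66]
    - [-2,0,115,0,55]
  grip_force: 35

```text
time: 29.9
ee_pos: [0.4746, -0.0577, -0.0053]
tcp_rot: [3.141, 0.001, 2.151]
wrist_force: [0.4, -0.7, -0.2]
opening: 0.548
grasp_force: 0.0
```

Emit:
arm_command:
  deltas:
    - [0,0,0,0,40]
    - [0,0,0,0,30]
    - [0,0,0,0,25]
    - [0,0,0,0,25]
    - [0,0,0,0,25]

```text
time: 30.52
ee_pos: [0.4746, -0.0569, -0.0047]
tcp_rot: [3.14, 0.001, 2.153]
wrist_force: [-0.0, -0.6, 8.3]
opening: 0.463
grasp_force: 36.0
```

Emit:
arm_command:
  deltas:
    - [0,0,-30,0,25]
    - [0,0,-70,0,25]
    - [0,0,-100,0,25]
    - [0,0,-100,0,25]

```text
time: 31.02
ee_pos: [0.4753, -0.0567, 0.0965]
tcp_rot: [3.137, 0.002, 2.153]
wrist_force: [-0.0, 1.4, -1.7]
opening: 0.46
grasp_force: 35.5
```

```bash
python3 d.py .6068 .1966 .095 k
```

```text
t 31.02 pos [ 0.4753 -0.0567  0.0965] yaw 2.153 q7 0.86 op 0.46 gf 35.5
delta mm [139.2 249.1   2.3] turn 0 or 0.0
```

Emit:
arm_command:
  deltas:
    - [29,52,0,0,25]
    - [58,104,0,0,25]
    - [87,156,0,0,25]
    - [112,200,0,0,25]
    - [112,200,0,0,25]

```text
time: 31.65
ee_pos: [0.5793, 0.1518, 0.0925]
tcp_rot: [-3.141, -0.002, 2.16]
wrist_force: [-0.9, -1.1, -0.9]
opening: 0.461
grasp_force: 35.6
```

Emit:
arm_command:
  deltas:
    - [27,49,0,0,25]
    - [27,49,40,0,25]
    - [27,49,75,0,25]
    - [27,49,80,0,25]
    - [27,49,80,0,25]

```text
time: 32.28
ee_pos: [0.6053, 0.1952, 0.0145]
tcp_rot: [-3.141, 0.0, 2.152]
wrist_force: [-0.0, -0.3, -0.0]
opening: 0.46
grasp_force: 35.6
```

```bash
python3 d.py .6068 .1966 0 k
```

```text
t 32.27 pos [0.6053 0.1952 0.0145] yaw 2.152 q7 0.51 op 0.46 gf 35.6
delta mm [ 0.3  2.  14.5] turn 0 or 0.0
```

Emit:
arm_command:
  deltas:
    - [0,0,8,0,25]
    - [0,0,14,0,25]
    - [0,0,14,0,25]
    - [0,0,14,0,50]
    - [0,0,14,0,62]

```text
time: 32.9
ee_pos: [0.6055, 0.1962, 0.0007]
tcp_rot: [3.141, 0.0, 2.153]
wrist_force: [-0.6, 0.2, -0.9]
opening: 0.623
grasp_force: 0.0
```

Emit:
arm_command:
  deltas:
    - [0,0,0,0,62]
    - [0,0,-40,0,62]
    - [0,0,-100,0,62]
    - [0,0,-160,0,62]
    - [0,0,-200,0,62]

```text
time: 33.52
ee_pos: [0.6061, 0.1961, 0.2037]
tcp_rot: [3.138, 0.0, 2.152]
wrist_force: [0.2, 0.0, -1.3]
opening: 0.621
grasp_force: 0.0
```

Emit:
arm_command:
  deltas:
    - [-20,50,0,0,62]
    - [-40,100,0,0,62]
    - [-60,150,0,0,62]
    - [-60,150,0,0,62]

```text
time: 34.02
ee_pos: [0.7655, 0.2283, 0.1966]
tcp_rot: [-3.138, 0.001, 2.153]
wrist_force: [-0.5, 0.7, -0.5]
opening: 0.622
grasp_force: 0.0
```

Run:
```python
from h import *
im=snap('scene','s9.png'); o=readout.get_obs(); print(o['time'],o['ee_pos'])
a=im[260:430,100:500]; b=vision.camera('side')[130:290,230:550]
cv2.imwrite('pics/end.png',np.vstack([cv2.resize(a,(700,298)),cv2.resize(b,(596,298))[:, :596].repeat(1,1) if 0 else cv2.copyMakeBorder(cv2.resize(b,(596,298)),0,0,0,104,0)])[:,:,::-1])
```

```text
34.075 [0.76410217 0.22787395 0.19777065]
```

View pics/end.png

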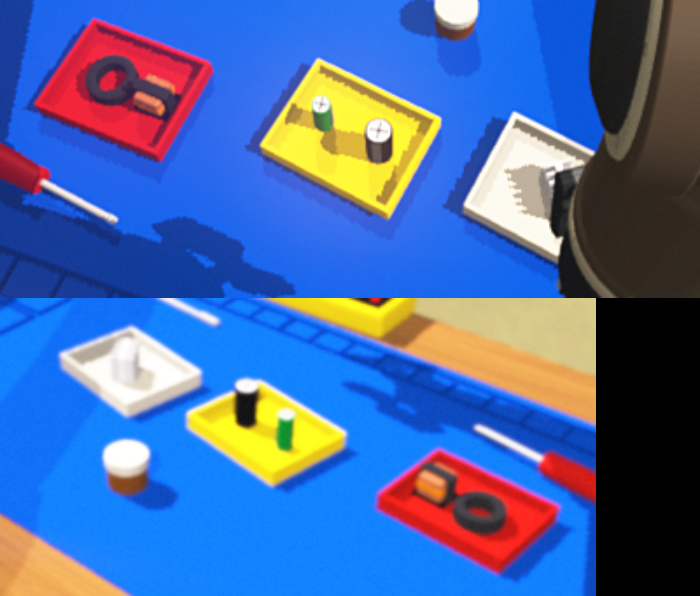

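The final views show both capacitors upright in the yellow tray, the ring and transformer flat in the red tray, and the heat sink standing in the white one. The gripper touches nothing, so I'm handing in.

```bash
python3 -c "
from h import *;print(manip.job_done())"
```

```text
the job is handed in; nothing more can be done
None
```

All five parts are in their trays, upright and released in the final camera views, and I handed the job in at about 34 s; no verdict came back.

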